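# Load the herb trolley and draw out its handle

### The arm

A 6-joint arm with a two-finger parallel gripper is mounted at the origin on the work surface. World frame = base frame: x ahead of the robot, y to its left, z up, the work surface at z = 0. Lengths are in m, angles in rad, forces in N, time in s.
With the tool pointing down it reaches from about 0.4 to 0.825 m from the base axis. Payload 7 kg.
Tool frame: the origin (TCP) lies midway between the tips of the shut fingers; the grasp point (between the pads) lies 19 mm behind it; z points along the fingers, y is the direction in which the jaws open and shut (so a half turn about z gives the same grasp; the last joint's range is limited). The gripper opens to 88 mm and grips with 3 to 60 N. Pads are 19 mm wide; open, the fingers measure 130 mm over their backs; the gripper's body (78 mm by 193 mm) begins 47 mm behind the grasp point.
Start: joints at [-0.834, 0.359, 0.012, 0, -1.224, -0.288], TCP at [0.293, -0.608, 0.227] pointing down, gripper open.
Joint ranges: [-3.07, 3.07], [-1.43, 2.12], [-1.02, 1.25], [-3.03, 1.67], [-3.05, -0], [-3.03, 3.03]. Speed limits (rad/s): [2.39, 2.39, 3.01, 3.14, 3.14, 3.14].

### API

Orientations are given as a rotation vector (axis times angle).
In Python, from rig import robot gives the robot as it stands.
- The arm moves only by the tool move_arm, never from a script. Its argument "series" is a list of rows, each a list of 5 numbers: the shift along the world's x, y, z scaled (see below), then the turn about the world's z scaled (see below), then the opening, from -1 (shut) to 1 (fully open). In form: [[x, y, z, roll, grip], ...]. A call has 1 to 20 rows; each row is the pose to reach, as a shift and turn from the pose commanded when the call began, turning the shorter way round; what a row does not reach only later rows make up. The controller multiplies each number of a shift by 0.15 m and each number of a turn by pi rad. A row lasts 1/12 s, in which the tool goes at most 41.7 mm and 7.16 degrees, less where a joint would pass 70% of its speed; a pose out of reach is approached as far as the arm can. A call with a number of a shift or a turn outside -1 to 1 is refused whole. A call with a gripper value outside its range is refused whole. The fingers move at their own pace and stop on an object; "squeeze" is the grip in N (left out, the last holds). Time passes only in rows, so rows that repeat a pose let the fingers close. It gives the time, the measured TCP pose, the force and the opening at its end, in the units of the state.
- robot.read_state(): the state, without advancing time (a new reading comes with each control period).
- robot.grab_frame(name): name is "scene" or "top" or "wrist"; returns a dict with "pixels" (400x640x3 uint8, blue, green, red), "camera_matrix" (3x3 intrinsics, pixels), "dist_coeffs" ([k1, k2, p1, p2, k3] as OpenCV has them; the pictures are not rectified), "R" (3x3) and "t" (3): a world point X has camera coordinates R X + t. Camera axes: x right, y down, z forward; pixel columns grow to the right and rows downward; lengths in m; the calibration is good to about 2 mm. A picture is of the moment at which its call begins. There is no depth.
- robot.finish_job(): hands the job in, once; it reports no verdict.
The state is a dict: "time_s": time; "joint_positions": joint angles; "qd": joint speeds; "joint_torque": joint torques, N m; "tool_pos": TCP position; "ee_rot": TCP orientation; "wrist_force": force on the tool from outside, world axes, zero at the start; "torque": the same for the moment, N m; "grip_width": finger opening in m.
Only numpy, scipy, OpenCV 4.12 (cv2) and the standard library are available. Lean on these libraries where they do the work, as an engineer would, in place of code of your own. Each camera call takes 0.05 s, during which the arm holds its last target. There are 200 camera calls.

### The job

Load the hand trolley for its delivery: lift the steel pouring tray, tip all five dried root chunks out of it into the open basket on the trolley, and set the empty tray back down on the counter. Then take the trolley's grip bar, squeeze in its release paddle and draw the telescoping handle straight up past the first stop to its second, topmost stop. Finish still holding the grip bar with the handle fully out, ready to wheel off; leave the jar, mug and mortar on the counter where they stand.

Things in the scene. Friction and masses are not known exactly. Their poses are not given: they have to be found in the camera images.
- tray: Polished steel pouring tray, 150 (x) by 200 mm (y), 0.26 kg. Origin: centre of its underside, z up. Floor and walls 4 mm thick; side walls 35 mm high (24 near the mouth), end wall 35 mm at +y; the -y end is the open mouth, so carry it level. A flat black grip on two posts bridges the end wall. Mouth down, chunks start to slide at about 22 degrees and all run off by about 45.
- tray_grip (a point): Centre of the tray's black grip, at (0, 98, 75) mm in the tray's frame, same axes. A flat bar 116 mm long (tray's x), 12 mm thick (tray's y), 22 mm high; its underside is 64 mm above the counter and 29 mm above the end wall; its two posts stand 52 mm to either side of the centre.
- tray_mouth (a point): Middle of the tray's open edge, on the floor's upper face, at (0, -100, 4) mm in the tray's frame.
- chunk0: Dried brown root chunk, a stubby cylinder 31 mm across with a small lump on one side (overall 33 mm), 20 mm tall, about 22 g; starts on the tray's floor in the half near the grip. Origin: centre of its underside as it starts.
- chunk1: Dried brown root chunk, a stubby cylinder 31 mm across with a small lump on one side (overall 33 mm), 23 mm tall, about 22 g; starts on the tray's floor in the half near the grip. Origin: centre of its underside as it starts.
- chunk2: Dried brown root chunk, a stubby cylinder 31 mm across with a small lump on one side (overall 33 mm), 26 mm tall, about 22 g; starts on the tray's floor in the half near the grip. Origin: centre of its underside as it starts.
- chunk3: Dried brown root chunk, a stubby cylinder 31 mm across with a small lump on one side (overall 33 mm), 20 mm tall, about 22 g; starts on the tray's floor in the half near the grip. Origin: centre of its underside as it starts.
- chunk4: Dried brown root chunk, a stubby cylinder 31 mm across with a small lump on one side (overall 33 mm), 23 mm tall, about 22 g; starts on the tray's floor in the half near the grip. Origin: centre of its underside as it starts.
- basket (a point): Centre of the inner floor of the open, slotted basket on the trolley, which is parked in the notch of the counter and does not move. z up, x and y along the sides: inside 268 (x) by 328 mm (y), outside 280 by 340, rim 124 mm above this point and 40 mm below the counter top.
- grip_mid (a point): Centre of the black grip bar atop the trolley's telescoping handle, at first 50 mm above the counter's level and 205 mm to the basket's -y side; axes parallel to the basket's. Bar 236 mm long (x), 28 mm thick (y), 30 mm high, on tubes 100 mm to either side. It rises with the handle.
- handle (a joint): How far the handle is drawn straight up out of the trolley, in m: 0 pushed in, first stop 0.12, second stop and end of travel 0.24. With the paddle out a pin locks it at 0, 0.12 and 0.24; with the paddle squeezed in it slides past the first stop, about 10 to 15 N to pull (0.6 kg and a little friction).
- paddle (a joint): How far the release paddle is squeezed in, in m: 0 out, 0.0055 fully in; frees the handle from 0.004. Spring 3.5 N, rising to 7.5 N. A grey plate 70 mm long (x), 18 mm high in the middle of the bar's -y face, standing 6 mm proud (34 mm across bar and paddle, 28.5 squeezed); it moves toward +y. A pinch across the bar's middle squeezes it.
- grip_bar: The grip bar itself, with the paddle in it; same origin and axes as grip_mid.
- jar: Bystander: amber glass jar, 80 mm across and 150 mm high. Origin: centre of its underside.
- mug: Bystander: white mug, 76 mm across and 85 mm high, handle at its +y. Origin: centre of its underside.
- mortar: Bystander: brass mortar, 92 mm across and 95 mm high. Origin: centre of its underside.
There are look-alikes about, which are no part of the job. What is shaped like the chunk0 but pink or yellow is not meant.

How it is judged:
By the outcome, as a careful person would: the job done as asked, in the order asked, and still so for the second after the job is handed in, while the arm keeps its last pose, push and grip.
It also fails if it takes over 64 s, if anything falls off the work surface, if the arm or the gripper's body presses on something with over 40 N, if the wrist force passes 120 N, or if a joint passes its speed limit or range.

## Working session

There is one attempt and no reset: what is moved stays moved. The work goes in short steps, Python scripts to look and compute and a tool call to move; the robot and the scene stay as the last step left them, time stands still between calls to the robot, and variables do not carry over. Pictures are saved under pics/ and viewed, about 8 in all and at most 12, crops included, and the job is handed in when it is done.

Besides the shell and the picture viewer there is one more tool, called after "Call:" as name(argument=value, ...) on one line, values as JSON. move_arm: Moves the arm, as the interface text tells. Its arguments: {"type":"object","properties":{"series":{"type":"array","items":{"type":"array","items":{"type":"number"}}},"squeeze":{"type":"number"}},"required":["series"]}

```bash
mkdir -p pics
cat > h.py <<'E'
import numpy as np, cv2
from rig import robot
def cam(n,f=None):
    d=robot.grab_frame(n); d={k:np.array(v) for k,v in d.items()}
    if f: cv2.imwrite('pics/'+f,d['pixels']); np.savez('pics/'+f[:-4]+'.npz',**d)
    return d
def ray(d,uv,z):
    p=cv2.undistortPoints(np.array(uv,float).reshape(-1,1,2),d['camera_matrix'],d['dist_coeffs'])[:,0]
    c=-d['R'].T@d['t']; v=np.c_[p,np.ones(len(p))]@d['R']
    return c+v*((z-c[2])/v[:,2])[:,None]
def proj(d,X):
    return cv2.projectPoints(np.array(X,float).reshape(-1,1,3),cv2.Rodrigues(d['R'])[0],d['t'],d['camera_matrix'],d['dist_coeffs'])[0][:,0]
E
python3 - <<'E'
from h import *
for n in('scene','top'):
    d=cam(n,n+'0.png'); print(n,(-d['R'].T@d['t']).round(3),d['R'].round(2).tolist())
s=robot.read_state();print(s)
E
```

```text
scene [1.18  0.378 0.73 ] [[-0.45, 0.89, 0.02], [0.63, 0.33, -0.71], [-0.64, -0.31, -0.71]]
top [0.329 0.059 0.882] [[-0.01, -1.0, 0.01], [-0.99, 0.01, -0.17], [0.17, -0.01, -0.99]]
{'time_s': 0.1, 'joint_positions': array([-8.33931122e-01,  3.59306317e-01,  1.11469306e-02, -3.17053642e-04,
       -1.22406865e+00, -2.88101931e-01]), 'qd': array([ 2.26516066e-04, -1.59468946e-03,  2.15133328e-03,  6.29604389e-05,
       -1.24875017e-03, -7.06257203e-05]), 'joint_torque': array([-1.07472959e-03, -5.84162664e+01,  2.93751436e+01,  7.01543212e+00,
        1.01554327e-02, -6.28929911e-05]), 'tool_pos': array([ 0.29264401, -0.60778515,  0.22571907]), 'ee_rot': array([ 6.98751628e-01, -3.06244468e+00, -2.18931325e-03]), 'wrist_force': array([ 0.36416564,  0.34226561, -0.05801937]), 'torque': array([ 0.01134924, -0.04368385,  0.02617727]), 'grip_width': 0.087657943505533}
```

View pics/top0.png

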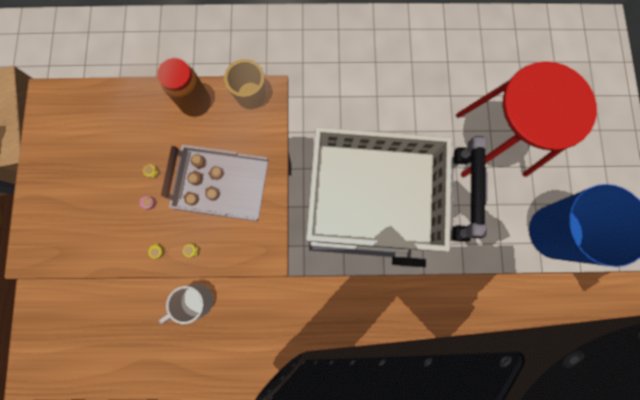

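View pics/scene0.png

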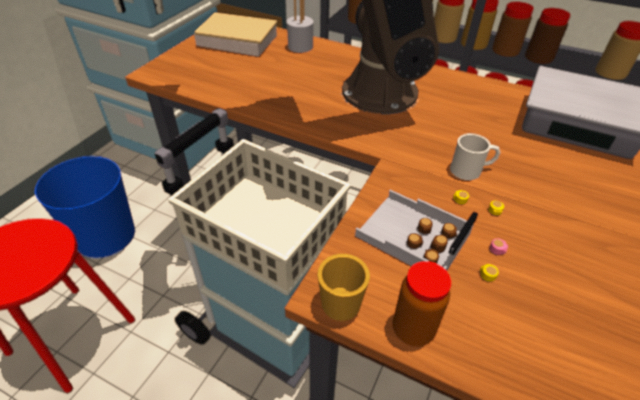

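Run:
```python
from h import *
d=dict(np.load('pics/top0.npz')); im=d['pixels']; dark=(im.max(2)<55).astype(np.uint8)
def blob(m,x0,y0,x1,y1,z,nm):
    k=np.zeros_like(m);k[y0:y1,x0:x1]=m[y0:y1,x0:x1]
    n,l,st,c=cv2.connectedComponentsWithStats(k); i=1+st[1:,4].argmax()
    cs=cv2.findContours((l==i).astype(np.uint8),0,1)[0][0]
    b=cv2.boxPoints(cv2.minAreaRect(cs)); w=ray(d,b,z)
    print(nm,st[i],w[:,:2].mean(0).round(4),'corners',w[:,:2].round(3).tolist())
    e=[w[1]-w[0],w[2]-w[1]]; e=max(e,key=np.linalg.norm); print('  len',[round(np.linalg.norm(w[j+1]-w[j]),4) for j in(0,1)],'ang',np.degrees(np.arctan2(e[1],e[0])).round(1))
blob(dark,150,130,185,215,.086,'traygrip')
blob(dark,468,125,492,250,.065,'bar')
hsv=cv2.cvtColor(im,40); 
for nm,p,z in [('tray corners',[[180,147],[268,157],[260,219],[170,208]],.03),('rim out',[[317,130],[452,139],[451,249],[306,246]],-.04),('edge',[[288,80],[288,275],[400,275]],0),('bar ends',[[479,140],[478,236]],.065)]:
    print(nm,ray(d,p,z)[:,:2].round(3).tolist())
big=cv2.resize(im[110:270,140:500],None,fx=2.2,fy=2.2,interpolation=2); cv2.imwrite('pics/crop1.png',big)
```

```text
traygrip [175 148   3   8  16] [0.574  0.3579] corners [[0.566, 0.36], [0.582, 0.361], [0.582, 0.356], [0.566, 0.355]]
  len [np.float64(0.016), np.float64(0.0044)] ang 3.0
bar [ 468  142   17   82 1048] [ 0.5042 -0.3064] corners [[0.412, -0.281], [0.597, -0.296], [0.597, -0.333], [0.411, -0.316]]
  len [np.float64(0.1855), np.float64(0.0368)] ang -4.5
tray corners [[0.602, 0.37], [0.576, 0.163], [0.43, 0.18], [0.457, 0.386]]
rim out [[0.666, 0.046], [0.64, -0.3], [0.359, -0.278], [0.371, 0.077]]
edge [[0.784, 0.118], [0.303, 0.118], [0.3, -0.141]]
bar ends [[0.601, -0.321], [0.383, -0.301]]
```

View pics/crop1.png

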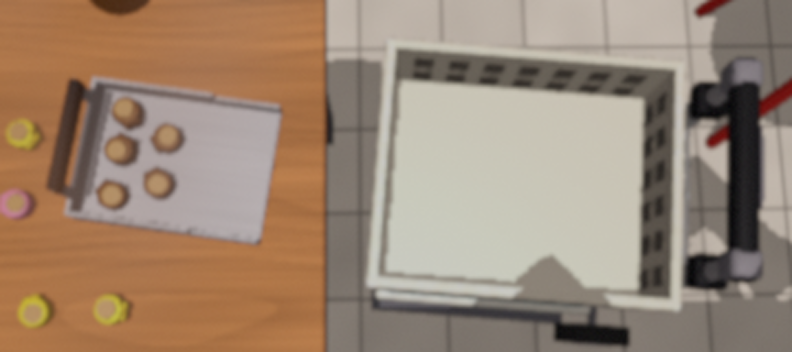

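Call:
move_arm(series=[[0.26,1,0.25,-0.18,1],[0.26,1,0.25,-0.18,1],[0.26,1,0.25,-0.18,1],[0.26,1,0.25,-0.18,1],[0.26,1,0.25,-0.18,1]])

```text
time_s: 0.52
tool_pos: [0.333, -0.4543, 0.2664]
ee_rot: [0.19, 3.133, -0.001]
wrist_force: [-0.2, -0.2, -0.2]
grip_width: 0.0878
```

Call:
move_arm(series=[[0.26,1,0,0,1],[0.26,1,0,0,1],[0.26,1,0,0,1],[0.26,1,0,0,1]])

```text
time_s: 0.85
tool_pos: [0.3706, -0.3057, 0.2639]
ee_rot: [-0.183, -3.136, -0.001]
wrist_force: [0.3, -0.3, 0.7]
grip_width: 0.0878
```

Call:
move_arm(series=[[0.26,1,0,0,1],[0.26,1,0,0,1],[0.26,1,0,0,1],[0.26,1,0,0,1]])

```text
time_s: 1.18
tool_pos: [0.4098, -0.1556, 0.2641]
ee_rot: [0.182, 3.136, 0.001]
wrist_force: [0.7, -1.0, -0.1]
grip_width: 0.0877
```

Call:
move_arm(series=[[0.26,1,0,0,1],[0.26,1,0,0,1],[0.26,1,0,0,1],[0.26,1,0,0,1]])

```text
time_s: 1.52
tool_pos: [0.449, -0.0054, 0.2641]
ee_rot: [0.181, 3.136, 0.001]
wrist_force: [0.2, -0.4, 0.4]
grip_width: 0.0874
```

Call:
move_arm(series=[[0.26,1,0,0,1],[0.26,1,0,0,1],[0.26,1,0,0,1],[0.26,1,0,0,1]])

```text
time_s: 1.85
tool_pos: [0.488, 0.1448, 0.2638]
ee_rot: [-0.181, -3.136, -0.0]
wrist_force: [0.3, -0.2, 0.3]
grip_width: 0.0873
```

Call:
move_arm(series=[[0.26,1,0,0,1],[0.26,1,0,0,1],[0.26,1,0,0,1],[0.26,1,0,0,1],[0.26,1,0,0,1]])

```text
time_s: 2.27
tool_pos: [0.5275, 0.2965, 0.2621]
ee_rot: [-0.179, -3.135, 0.002]
wrist_force: [0.6, -1.2, 0.4]
grip_width: 0.0877
```

Run:
```python
from h import *
d=cam('wrist','w1.png'); print((-d['R'].T@d['t']).round(3)); cam('scene','s1.png')
print(proj(d,[[.529,.376,.086],[.5295,.378,.035]]).round(0))
```

```text
[0.462 0.306 0.421]
[[387. 180.]
 [380. 174.]]
```

View pics/w1.png

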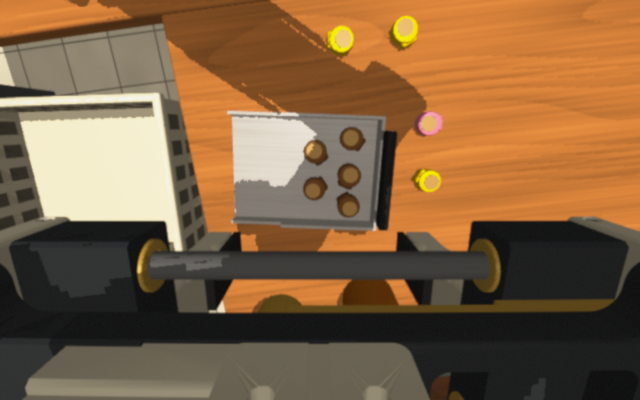

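Run:
```python
from h import *
d=dict(np.load('pics/w1.npz')); g=d['pixels'].max(2)
for r in range(126,236,6): 
    print(r,g[r,374:404:1].tolist())
P=[[391,132],[384,230]]
for z in(.086,): print(ray(d,P,z).round(4).tolist())
print(ray(d,[[385,117],[381,230],[233,112],[233,226]],.035).round(4).tolist())
```

```text
126 [130, 129, 121, 102, 82, 75, 80, 96, 120, 130, 132, 137, 138, 138, 139, 138, 137, 138, 137, 136, 136, 136, 135, 135, 135, 134, 134, 133, 133, 133]
132 [133, 130, 117, 90, 78, 76, 75, 75, 73, 61, 38, 21, 17, 17, 20, 23, 26, 29, 35, 33, 31, 43, 72, 106, 126, 130, 132, 130, 130, 130]
138 [132, 125, 104, 83, 77, 75, 76, 77, 66, 39, 17, 12, 15, 13, 21, 22, 24, 23, 22, 21, 21, 31, 66, 102, 122, 126, 126, 136, 164, 195]
144 [130, 117, 89, 77, 77, 86, 103, 114, 90, 46, 15, 16, 16, 18, 23, 23, 22, 23, 22, 22, 22, 47, 87, 128, 167, 203, 213, 214, 214, 215]
150 [124, 103, 83, 76, 78, 95, 114, 109, 63, 23, 12, 13, 19, 20, 22, 24, 22, 21, 20, 24, 62, 138, 203, 221, 222, 221, 221, 221, 221, 220]
156 [115, 90, 77, 76, 85, 102, 112, 89, 43, 14, 15, 16, 17, 20, 25, 23, 21, 21, 21, 40, 95, 161, 205, 216, 216, 217, 217, 218, 219, 219]
162 [101, 82, 77, 79, 94, 116, 108, 62, 22, 15, 14, 16, 20, 21, 22, 25, 23, 21, 23, 68, 140, 201, 217, 219, 219, 220, 220, 220, 220, 221]
168 [89, 77, 77, 85, 105, 112, 88, 44, 14, 13, 17, 21, 24, 20, 24, 21, 22, 23, 47, 109, 174, 208, 215, 216, 216, 217, 217, 216, 21
[... 1013 characters left out ...]
 17, 20, 20, 21, 19, 25, 33, 44, 87, 155, 207, 218, 219, 218, 218, 218, 218, 218, 218, 217, 217, 217, 215, 215]
222 [154, 135, 70, 20, 13, 17, 16, 20, 16, 20, 20, 25, 33, 65, 135, 200, 215, 216, 217, 216, 216, 217, 217, 216, 217, 217, 217, 218, 217, 217]
228 [215, 220, 213, 183, 116, 57, 32, 24, 24, 22, 26, 36, 60, 119, 182, 210, 216, 217, 217, 217, 218, 217, 217, 216, 217, 216, 216, 216, 216, 216]
234 [215, 217, 218, 218, 218, 219, 219, 219, 220, 220, 220, 221, 221, 222, 221, 221, 221, 222, 221, 221, 221, 219, 190, 111, 36, 19, 20, 20, 22, 40]
[[0.4759, 0.3833, 0.086], [0.5881, 0.369, 0.086]]
[[0.459, 0.3887, 0.035], [0.6068, 0.3746, 0.035], [0.4316, 0.2017, 0.035], [0.5784, 0.1745, 0.035]]
```

Call:
move_arm(series=[[0.03,0.52,-0.6,-0.01,0.3],[0.03,0.52,-0.6,-0.01,0.3],[0.03,0.52,-0.6,-0.01,0.3],[0.03,0.52,-0.6,-0.01,0.3],[0.03,0.52,-0.6,-0.01,0.3],[0.03,0.52,-0.6,-0.01,0.3]])

```text
time_s: 2.87
tool_pos: [0.5316, 0.369, 0.1748]
ee_rot: [0.233, 3.132, -0.0]
wrist_force: [0.3, -0.4, 1.1]
grip_width: 0.0581
```

Run:
```python
from h import *
s=robot.read_state();print(s['tool_pos'],s['ee_rot'],s['time_s'],s['grip_width'])
d=cam('wrist','w2.png'); print(proj(d,[[.4759,.383,.086],[.588,.366,.086]]).round())
```

```text
[0.53160781 0.36902449 0.17475237] [ 2.32698615e-01  3.13248971e+00 -2.31812767e-04] 2.8667 0.058121531849200145
[[324. 139.]
 [323. 267.]]
```

View pics/w2.png

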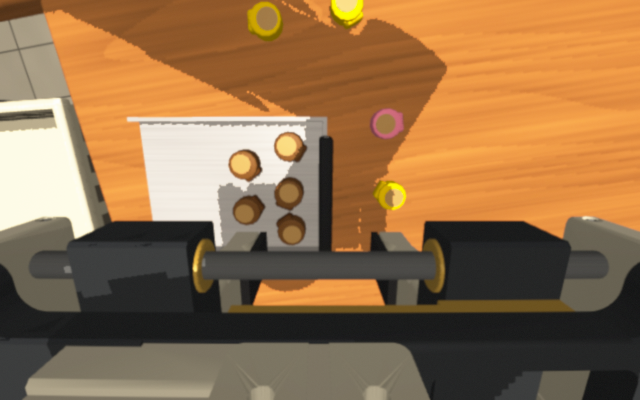

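Call:
move_arm(series=[[0,0.05,-0.25,0,0.3],[0,0.05,-0.5,0,0.3],[0,0.05,-0.7,0,0.3],[0,0.05,-0.77,0,0.3],[0,0.05,-0.77,0,0.3],[0,0.05,-0.77,0,-0.3],[0,0.05,-0.77,0,-0.6],[0,0.05,-0.77,0,-1],[0,0.05,-0.77,0,-1],[0,0.05,-0.77,0,-1],[0,0.05,-0.77,0,-1],[0,0.05,-0.77,0,-1]], squeeze=60)

```text
time_s: 3.92
tool_pos: [0.5314, 0.3774, 0.059]
ee_rot: [0.232, 3.133, 0.0]
wrist_force: [0.0, -3.2, 1.9]
grip_width: 0.0161
```

Call:
move_arm(series=[[0,0,0,0,-1],[0,0,0,0,-1],[0,0,0,0,-1],[0,0,0,0,-1],[0,0,0,0,-1],[0,0,0,0,-1]])

```text
time_s: 4.42
tool_pos: [0.5312, 0.3769, 0.0588]
ee_rot: [-0.232, -3.133, 0.001]
wrist_force: [-1.5, -3.6, 5.5]
grip_width: 0.0115
```

Gripped at 12 mm. Lift slowly and check level.

Call:
move_arm(series=[[0,0,0.05,0,-1],[0,0,0.1,0,-1],[0,0,0.17,0,-1],[0,0,0.25,0,-1],[0,0,0.35,0,-1],[0,0,0.45,0,-1],[0,0,0.55,0,-1],[0,0,0.65,0,-1],[0,0,0.72,0,-1],[0,0,0.78,0,-1],[0,0,0.8,0,-1],[0,0,0.8,0,-1]])

```text
time_s: 5.42
tool_pos: [0.5316, 0.3777, 0.1795]
ee_rot: [0.232, 3.132, 0.002]
wrist_force: [-0.5, -0.2, -3.8]
grip_width: 0.0114
```

Run:
```python
from h import *
d=cam('scene','s2.png'); cv2.imwrite('pics/s2c.png',cv2.resize(d['pixels'][50:330,200:560],None,fx=2,fy=2)); print(robot.read_state()['grip_width'])
```

```text
0.011310827245947013
```

View pics/s2c.png

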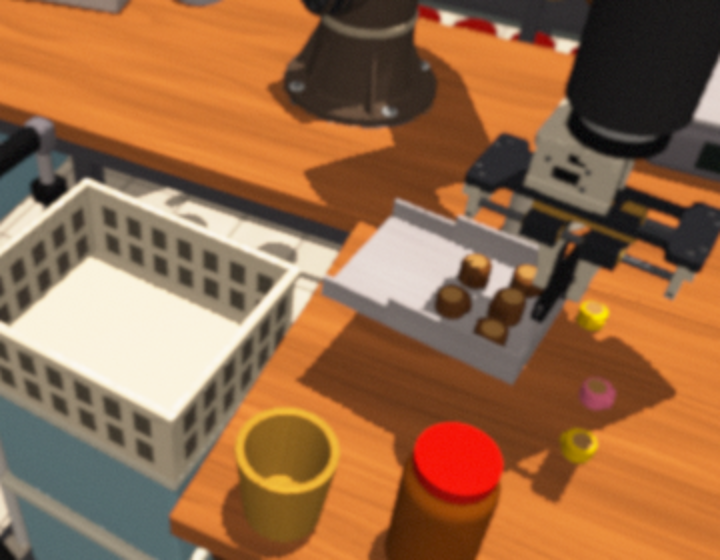

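Call:
move_arm(series=[[0,-0.05,0,0,-1],[0,-0.15,0,0,-1],[0,-0.27,0,0,-1],[0,-0.39,0,0,-1],[0,-0.51,0,0,-1],[0,-0.63,0,0,-1],[0,-0.75,0,0,-1],[0,-0.85,0,0,-1],[0,-0.92,0,0,-1],[0,-0.96,0,0,-1]])

```text
time_s: 6.3
tool_pos: [0.5314, 0.2315, 0.1788]
ee_rot: [0.234, 3.133, 0.0]
wrist_force: [0.4, -0.0, -3.0]
grip_width: 0.0112
```

Call:
move_arm(series=[[0,-0.05,0,0,-1],[0,-0.15,0,0,-1],[0,-0.27,0,0,-1],[0,-0.39,-0.02,0,-1],[0,-0.51,-0.05,0,-1],[0,-0.63,-0.09,0,-1],[0,-0.75,-0.12,0,-1],[0,-0.85,-0.15,0,-1],[0,-0.92,-0.15,0,-1],[0,-0.96,-0.15,0,-1],[0,-0.96,-0.15,0,-1],[0,-0.96,-0.15,0,-1]])

```text
time_s: 7.3
tool_pos: [0.5318, 0.0895, 0.1564]
ee_rot: [0.233, 3.132, 0.001]
wrist_force: [0.2, -0.1, -3.7]
grip_width: 0.0113
```

Call:
move_arm(series=[[0,0,0,0,-0.73],[0,0,0,0,-0.71],[0,0,0,0,-0.69],[0,0,0,0,-0.67],[0,0,0,0,-0.66],[0,0,0,0,-0.66],[0,0,0,0,-0.66]], squeeze=60)

```text
time_s: 7.88
tool_pos: [0.5313, 0.0895, 0.1561]
ee_rot: [0.232, 3.133, -0.0]
wrist_force: [0.8, -0.3, -3.5]
grip_width: 0.015
```

Run:
```python
from h import *
d=cam('scene','s3.png'); cv2.imwrite('pics/s3c.png',cv2.resize(d['pixels'][50:330,140:500],None,fx=2,fy=2)); s=robot.read_state(); print(s['grip_width'],s['wrist_force'],s['torque'])
```

```text
0.014774980596741127 [-0.11128639 -0.28143592 -3.34411724] [ 0.20847568 -0.0511282   0.01023773]
```

View pics/s3c.png

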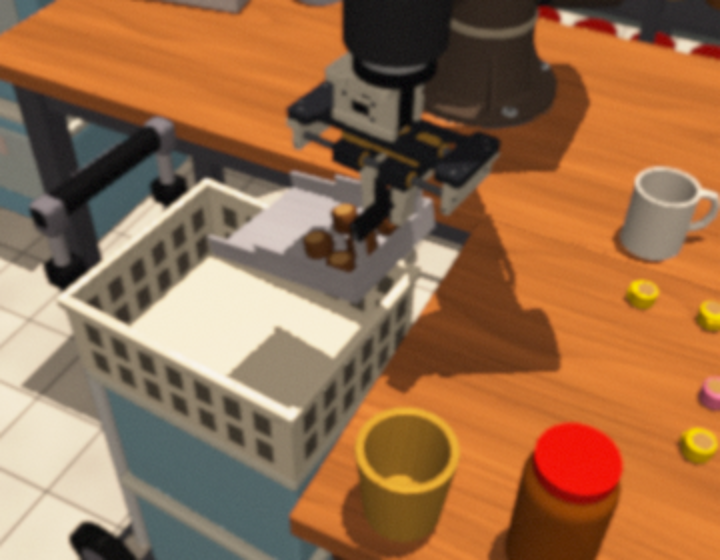

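Call:
move_arm(series=[[0,0,0,0,-0.64],[0,0,0,0,-0.62],[0,0,0,0,-0.6],[0,0,0,0,-0.58],[0,0,0,0,-0.56],[0,0,0,0,-0.54],[0,0,0,0,-0.52],[0,0,0,0,-0.52],[0,0,0,0,-0.52],[0,0,0,0,-0.52]])

```text
time_s: 8.77
tool_pos: [0.5314, 0.0894, 0.1561]
ee_rot: [-0.232, -3.133, 0.0]
wrist_force: [0.4, -0.1, -3.1]
grip_width: 0.0209
```

Run:
```python
from h import *
d=cam('scene','s4.png'); cv2.imwrite('pics/s4c.png',cv2.resize(d['pixels'][50:330,140:500],None,fx=2,fy=2)); s=robot.read_state(); print(s['grip_width'],s['wrist_force'],s['torque'])
```

```text
0.021370786959266842 [-1.70574328  0.18231993 -3.66006406] [ 0.17626284 -0.07001782 -0.06305603]
```

View pics/s4c.png

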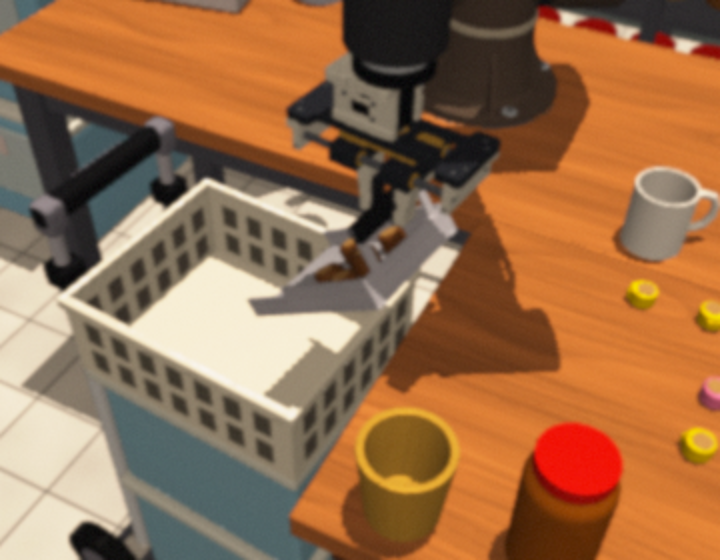

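Call:
move_arm(series=[[0,0,0,0,-0.51],[0,0,0,0,-0.5],[0,0,0,0,-0.49],[0,0,0,0,-0.48],[0,0,0,0,-0.47],[0,0,0,0,-0.47],[0,0,0,0,-0.47],[0,0,0,0,-0.47],[0,0,0,0,-0.47],[0,0,0,0,-0.47]])

```text
time_s: 9.65
tool_pos: [0.5314, 0.0894, 0.1562]
ee_rot: [0.232, 3.133, 0.0]
wrist_force: [0.6, 0.0, -0.0]
grip_width: 0.0234
```

Run:
```python
from h import *
d=cam('scene','s5.png'); cv2.imwrite('pics/s5c.png',cv2.resize(d['pixels'][50:330,140:500],None,fx=2,fy=2)); s=robot.read_state(); print(s['grip_width'],s['wrist_force'],s['torque'])
```

```text
0.022871366503784716 [ 0.81676794 -0.08277306  0.88385129] [-0.04290213  0.03085254  0.06151133]
```

View pics/s5c.png

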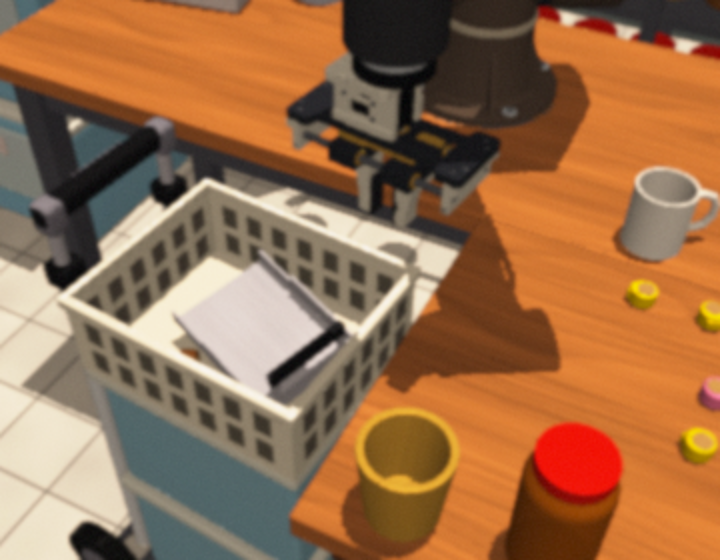

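Call:
move_arm(series=[[0,-0.2,0.3,0,-0.3],[0,-0.4,0.4,0,-0.3],[0,-0.5,0.4,0,-0.3],[0,-0.5,0.4,0,-0.3],[0,-0.5,0.4,0,-0.3]])

```text
time_s: 10.12
tool_pos: [0.5313, 0.0136, 0.2164]
ee_rot: [0.235, 3.132, 0.001]
wrist_force: [0.8, -0.1, 0.1]
grip_width: 0.0304
```

Run:
```python
from h import *
w=cam('wrist','w6.png'); s=cam('scene','s6.png'); cam('top','t6.png')
a=cv2.resize(w['pixels'][0:240,100:500],None,fx=2,fy=1.5)
a=w['pixels'][0:260,:]; b=cv2.resize(s['pixels'][130:300,160:370],None,fx=2,fy=2); 
a=cv2.resize(a,(640,260)); c=np.zeros((600,640,3),np.uint8); c[:260]=a; c[260:600,:420]=b
cv2.imwrite('pics/c6.png',c); print(robot.read_state()['tool_pos'])
```

```text
[0.53109643 0.01474313 0.21551396]
```

View pics/c6.png

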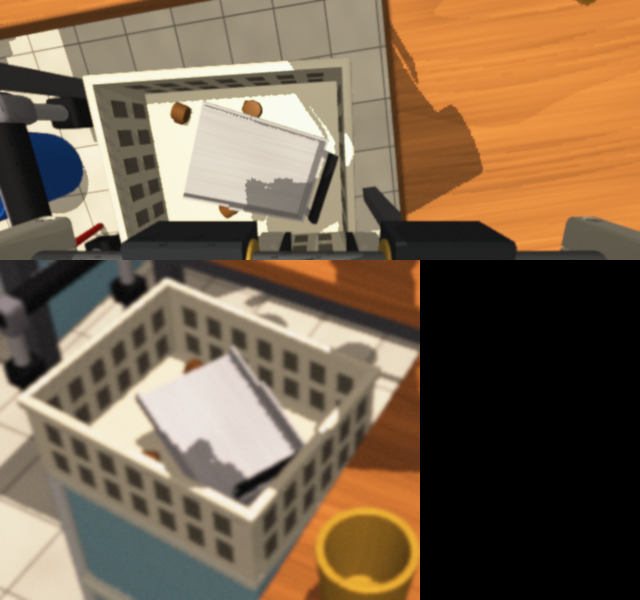

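Run:
```python
from h import *
for f,(x0,y0,x1,y1) in {'w6':(285,140,348,235),'s6':(255,200,330,262)}.items():
    d=dict(np.load(f'pics/{f}.npz')); im=d['pixels']; m=np.zeros(im.shape[:2],np.uint8); m[y0:y1,x0:x1]=im[y0:y1,x0:x1].max(2)<45
    n,l,st,c=cv2.connectedComponentsWithStats(m); i=1+st[1:,4].argmax(); k=cv2.findContours((l==i).astype(np.uint8),0,1)[0][0]
    print(f,st[i],cv2.boxPoints(cv2.minAreaRect(k)).round(1).tolist())
w,s,t=[dict(np.load(f'pics/{f}.npz')) for f in('w6','s6','t6')]
r=[]
for k,d in (('w',w),('s',s),('t',t)):
    c=-d['R'].T@d['t']; print(k,c.round(3))
for z in(-.05,-.07,-.09):
    print(z,'w',ray(w,[[332,155],[317,220]],z)[:,:2].round(3).tolist(),'s',ray(s,[[279,246],[305,227.5]],z)[:,:2].round(3).tolist())
a=cv2.resize(w['pixels'][90:245,140:370],None,fx=3,fy=3,interpolation=2)[:465]; 
cv2.imwrite('pics/c7.png',np.vstack([a[:,:690],]))
b=cv2.resize(s['pixels'][195:265,215:330],None,fx=6,fy=6,interpolation=2);tt=cv2.resize(t['pixels'][125:255,300:460],None,fx=3,fy=3,interpolation=2)
c=np.zeros((600,800,3),np.uint8); 
aa=cv2.resize(w['pixels'][95:235,175:365],None,fx=2,fy=2,interpolation=2); ss=cv2.resize(s['pixels'][170:265,200:335],None,fx=3,fy=3,interpolation=2)
c[:280,:380]=aa; c[280:565,:405]=ss; h=min(600,tt.shape[0]); c[:h,405:405+395]=tt[:h,:395]
cv2.imwrite('pics/c7.png',c)
```

```text
w6 [309 154  28  69 594] [[307.29998779296875, 220.1999969482422], [328.5, 153.5], [337.0, 156.1999969482422], [315.79998779296875, 222.89999389648438]]
s6 [278 230  26  19 112] [[276.1000061035156, 243.89999389648438], [302.0, 228.39999389648438], [304.6000061035156, 232.60000610351562], [278.70001220703125, 248.1999969482422]]
w [0.465 0.025 0.375]
s [1.18  0.378 0.73 ]
t [0.329 0.059 0.882]
-0.05 w [[0.507, 0.038], [0.599, 0.003]] s [[0.641, 0.018], [0.564, 0.043]]
-0.07 w [[0.509, 0.039], [0.605, 0.002]] s [[0.627, 0.008], [0.549, 0.035]]
-0.09 w [[0.511, 0.039], [0.612, 0.001]] s [[0.613, -0.001], [0.533, 0.026]]
```

View pics/c7.png

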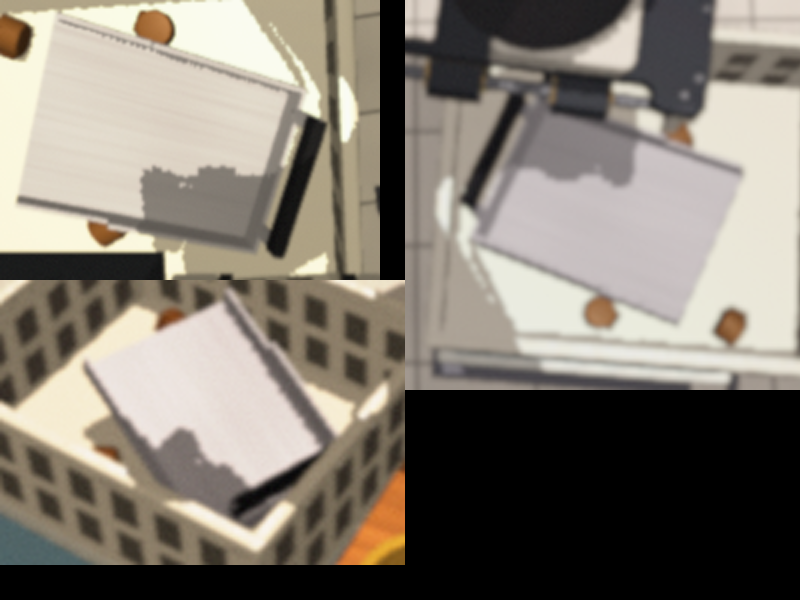

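Run:
```python
from h import *
w,s,t=[dict(np.load(f'pics/{f}.npz')) for f in('w6','s6','t6')]
W=[[332.7,154.9],[312.5,222]]
for z in(-.08,-.09,-.1):
    a=ray(w,W,z)[:,:2]; v=a[1]-a[0]; print(z,'w',a.round(4).tolist(),np.linalg.norm(v).round(4),np.degrees(np.arctan2(v[1],v[0])).round(1),
     's',ray(s,[[277.4,246],[303.3,230.5]],z)[:,:2].round(4).tolist(),'t -x end',ray(t,[[321.7,192.7]],z)[0,:2].round(4))
# rim from w6: +y rim inner/outer top at z=-.04 ; counter edge
g=w['pixels'].astype(int)
for r in(120,150,180,210): print(r,[ (u,g[r,u].tolist()) for u in range(330,412,4)] if r==180 else '')
print('edge',ray(w,[[388,60],[402,200]],0)[:,:2].round(4).tolist(),'rim outer/inner',ray(w,[[352,62],[353,180],[346,180]],-.04)[:,:2].round(4).tolist())
```

```text
-0.08 w [[0.5101, 0.0401], [0.6108, -0.0065]] 0.1109 -24.8 s [[0.6217, 0.0004], [0.5512, 0.0313]] t -x end [0.51   0.0355]
-0.09 w [[0.5111, 0.0404], [0.614, -0.0072]] 0.1133 -24.8 s [[0.6148, -0.0042], [0.5435, 0.027]] t -x end [0.5118 0.0353]
-0.1 w [[0.5121, 0.0407], [0.6171, -0.0079]] 0.1158 -24.8 s [[0.6079, -0.0089], [0.5357, 0.0227]] t -x end [0.5137 0.035 ]
120 
150 
180 [(330, [50, 61, 65]), (334, [133, 162, 174]), (338, [133, 162, 174]), (342, [52, 64, 70]), (346, [110, 134, 145]), (350, [135, 164, 177]), (354, [119, 143, 155]), (358, [124, 145, 157]), (362, [124, 147, 158]), (366, [125, 148, 159]), (370, [126, 149, 161]), (374, [128, 151, 162]), (378, [128, 153, 163]), (382, [130, 152, 165]), (386, [129, 152, 164]), (390, [125, 148, 160]), (394, [116, 137, 148]), (398, [43, 64, 89]), (402, [24, 49, 81]), (406, [37, 78, 127]), (410, [35, 78, 129])]
210 
edge [[0.4036, 0.1159], [0.573, 0.1183]] rim outer/inner [[0.3926, 0.0796], [0.5452, 0.0622], [0.5437, 0.0525]]
```

Call:
move_arm(series=[[0.38,-0.085,-0.2,-0.09,-0.3],[0.38,-0.085,-0.5,-0.09,-0.3],[0.38,-0.085,-0.7,-0.09,-0.3],[0.38,-0.085,-0.8,-0.09,-0.3],[0.38,-0.085,-0.8,-0.09,-0.3],[0.38,-0.085,-0.8,-0.09,-0.3]])

```text
time_s: 10.77
tool_pos: [0.5877, 0.0019, 0.0948]
ee_rot: [-0.669, -3.066, 0.004]
wrist_force: [-0.5, -0.4, 1.1]
grip_width: 0.0306
```

Run:
```python
from h import *
w=cam('wrist','w8.png'); s=robot.read_state(); print(s['tool_pos'],s['ee_rot'],s['grip_width'],s['wrist_force'])
p=proj(w,[[.5111,.0404,-.09],[.614,-.0072,-.09],[.5625,.0166,-.09]]); print('pred',p.round(1).tolist())
im=w['pixels']; m=(im.max(2)<50).astype(np.uint8); n,l,st,c=cv2.connectedComponentsWithStats(m)
for i in range(1,n):
    if st[i,4]>150:
        k=cv2.findContours((l==i).astype(np.uint8),0,1)[0][0]; print(st[i].tolist(),cv2.boxPoints(cv2.minAreaRect(k)).round().tolist())
# chunks mask
h=cv2.cvtColor(im,40); b=cv2.inRange(h,(5,90,40),(16,255,200)); n,l,st,c=cv2.connectedComponentsWithStats(b)
print([ (st[i,4],c[i].round().tolist()) for i in range(1,n) if st[i,4]>100])
```

```text
[0.5888438  0.00218327 0.09667676] [ 6.68994970e-01  3.06942458e+00 -1.00119956e-03] 0.030676527180859083 [1.15286896 0.55757672 1.23046452]
pred [[320.7, 109.6], [320.1, 208.9], [320.3, 161.2]]
[0, 0, 16, 21, 231] [[-0.0, 0.0], [15.0, 0.0], [15.0, 20.0], [0.0, 20.0]]
[211, 11, 26, 16, 167] [[211.0, 18.0], [232.0, 9.0], [236.0, 19.0], [215.0, 28.0]]
[173, 28, 26, 13, 156] [[173.0, 34.0], [194.0, 25.0], [198.0, 35.0], [177.0, 44.0]]
[314, 109, 15, 101, 1181] [[314.0, 209.0], [315.0, 109.0], [328.0, 109.0], [327.0, 209.0]]
[376, 160, 142, 145, 11630] [[376.0, 304.0], [379.0, 160.0], [519.0, 163.0], [516.0, 307.0]]
[0, 222, 640, 178, 37235] [[-9.0, 352.0], [7.0, 196.0], [653.0, 265.0], [637.0, 421.0]]
[279, 233, 13, 19, 170] [[279.0, 251.0], [282.0, 232.0], [292.0, 233.0], [290.0, 253.0]]
[346, 232, 15, 22, 202] [[340.0, 236.0], [351.0, 231.0], [360.0, 253.0], [349.0, 257.0]]
[274, 279, 14, 25, 278] [[274.0, 279.0], [287.0, 279.0], [287.0, 303.0], [274.0, 303.0]]
[350, 279, 14, 25, 275] [[350.0, 279.0], [363.0, 279.0], [363.0, 303.0], [350.0, 303.0]]
[(np.int32(23018), [480.0, 98.0]), (np.int32(193), [594.0, 33.0]), (np.int32(304), [204.0, 82.0]), (np.int32(613), [118.0, 118.0]), (np.int32(465), [536.0, 292.0]), (np.int32(1095), [510.0, 385.0])]
```

Call:
move_arm(series=[[0,0,-0.2,0,-0.3],[0,0,-0.4,0,-0.3],[0,0,-0.6,0,-0.3],[0,0,-0.8,0,-0.3],[0,0,-0.95,0,-0.3],[0,0,-1,0,-0.3],[0,0,-1,0,-0.3]])

```text
time_s: 11.4
tool_pos: [0.5886, 0.002, -0.0538]
ee_rot: [-0.67, -3.069, 0.001]
wrist_force: [0.4, -0.5, 0.4]
grip_width: 0.0306
```

Call:
move_arm(series=[[0,0,-0.06,0,-0.3],[0,0,-0.12,0,-0.3],[0,0,-0.18,0,-0.3],[0,0,-0.24,0,-0.3],[0,0,-0.28,0,-0.3],[0,0,-0.31,0,-0.3],[0,0,-0.31,0,-0.3]])

```text
time_s: 11.98
tool_pos: [0.588, 0.0015, -0.1013]
ee_rot: [-0.671, -3.068, 0.001]
wrist_force: [-0.2, -0.4, -0.0]
grip_width: 0.0309
```

Call:
move_arm(series=[[0,0,-0.02,0,-0.3],[0,0,-0.02,0,-0.3],[0,0,-0.02,0,-0.5],[0,0,-0.02,0,-0.6],[0,0,-0.02,0,-0.7],[0,0,-0.02,0,-1],[0,0,-0.02,0,-1],[0,0,-0.02,0,-1],[0,0,-0.02,0,-1],[0,0,-0.02,0,-1],[0,0,-0.02,0,-1]], squeeze=60)

```text
time_s: 12.9
tool_pos: [0.5903, 0.0021, -0.102]
ee_rot: [0.669, 3.066, 0.002]
wrist_force: [0.8, 1.5, 10.3]
grip_width: 0.016
```

Call:
move_arm(series=[[0,0,0.02,0,-1],[0,0,0.04,0,-1],[0,0,0.07,0,-1],[0,0,0.1,0,-1],[0,0,0.14,0,-1],[0,-0.02,0.18,0,-1],[0,-0.05,0.22,0,-1],[0,-0.08,0.25,0,-1],[0,-0.08,0.25,0,-1],[0,-0.08,0.25,0,-1]])

```text
time_s: 13.73
tool_pos: [0.5886, -0.0107, -0.0658]
ee_rot: [0.673, 3.068, 0.001]
wrist_force: [0.3, -0.2, -2.3]
grip_width: 0.0117
```

Run:
```python
from h import *
w=cam('wrist','w9.png'); cam('scene','s9.png'); s=robot.read_state(); print(s['tool_pos'],s['grip_width'],s['wrist_force'],s['torque'])
```

```text
[ 0.58835924 -0.01044482 -0.06622014] 0.011651342813244725 [-0.23242806  0.21189055 -1.59710285] [ 0.0922634  -0.22178668  0.00669501]
```

Call:
move_arm(series=[[0,0,0.05,0,-1],[0,0,0.15,0,-1],[0,0,0.28,0,-1],[0,0,0.42,0,-1],[0,0,0.56,0,-1],[0,0,0.7,0,-1],[0,0,0.84,0,-1],[0,0,1,0,-1]])

```text
time_s: 14.5
tool_pos: [0.5876, -0.0103, 0.0848]
ee_rot: [-0.671, -3.068, 0.0]
wrist_force: [-0.7, 0.9, -3.2]
grip_width: 0.0114
```

Call:
move_arm(series=[[0,0,0.14,0,-1],[0,0,0.26,0,-1],[0,0,0.36,0,-1],[0,0,0.4,0,-1],[0,0,0.4,0,-1]])

```text
time_s: 14.92
tool_pos: [0.589, -0.0101, 0.1457]
ee_rot: [0.671, 3.067, 0.002]
wrist_force: [0.5, 0.0, -3.1]
grip_width: 0.0115
```

Call:
move_arm(series=[[0,0.05,0,0,-1],[0,0.15,0,0.01,-1],[-0.02,0.28,0,0.02,-1],[-0.04,0.42,0,0.03,-1],[-0.06,0.56,0,0.04,-1],[-0.08,0.7,0,0.05,-1],[-0.1,0.85,0,0.06,-1],[-0.1,1,0,0.07,-1]])

```text
time_s: 15.58
tool_pos: [0.5717, 0.1407, 0.1423]
ee_rot: [-0.328, -3.122, 0.002]
wrist_force: [-0.8, -0.7, -2.9]
grip_width: 0.0115
```

Call:
move_arm(series=[[0,0.15,0,0.01,-1],[-0.02,0.3,0,0.02,-1],[-0.04,0.45,0,0.02,-1],[-0.06,0.6,0,0.02,-1],[-0.07,0.75,0,0.02,-1],[-0.07,0.88,0,0.02,-1],[-0.07,1,0,0.02,-1]])

```text
time_s: 16.17
tool_pos: [0.5621, 0.2911, 0.1427]
ee_rot: [-0.232, -3.132, 0.002]
wrist_force: [-0.2, 0.4, -1.9]
grip_width: 0.0114
```

Call:
move_arm(series=[[0,0.15,0,0,-1],[0,0.3,0,0,-1],[0,0.42,0,0,-1],[0,0.5,0,0,-1],[0,0.55,0,0,-1],[0,0.55,0,0,-1],[0,0.55,0,0,-1]])

```text
time_s: 16.75
tool_pos: [0.5627, 0.3717, 0.1437]
ee_rot: [-0.232, -3.132, 0.001]
wrist_force: [0.4, -0.9, -2.6]
grip_width: 0.011
```

Run:
```python
from h import *
cam('wrist','w10.png'); a=cam('scene','s10.png'); t=cam('top','t10.png'); s=robot.read_state(); print(s['time_s'],s['tool_pos'],s['ee_rot'],s['grip_width'],s['wrist_force'],s['torque'])
c=np.zeros((560,800,3),np.uint8); c[:280,:360]=a['pixels'][60:340,140:500]; 
c[280:560,:360]=cv2.resize(a['pixels'][135:275,165:345],None,fx=2,fy=2); c[:,360:800]=cv2.resize(t['pixels'][120:260,300:410],None,fx=4,fy=4); cv2.imwrite('pics/c10.png',c)
for n,d in(('s',a),('t',t)):
    h=cv2.cvtColor(d['pixels'],40); b=cv2.inRange(h,(5,100,40),(17,255,230)); 
    x0,y0,x1,y1=(165,150,345,290) if n=='s' else (310,135,450,250); k=np.zeros_like(b);k[y0:y1,x0:x1]=b[y0:y1,x0:x1]
    N,l,st,cc=cv2.connectedComponentsWithStats(k); print(n,[(st[i,4],cc[i].round().tolist(),ray(d,[cc[i]],-.152)[0].round(3).tolist()) for i in range(1,N) if st[i,4]>20])
```

```text
16.9 [0.56291782 0.37108897 0.14419959] [-2.33794572e-01 -3.13274138e+00  1.97133273e-04] 0.01169636373924803 [ 0.41069314  0.33137134 -2.65552096] [ 0.1226561  -0.16667888  0.03072193]
s [(np.int32(77), [337.0, 152.0], [0.154, -0.06, -0.152]), (np.int32(106), [257.0, 185.0], [0.403, -0.201, -0.152]), (np.int32(96), [291.0, 203.0], [0.42, -0.079, -0.152]), (np.int32(917), [325.0, 256.0], [0.545, 0.089, -0.152]), (np.int32(129), [269.0, 223.0], [0.513, -0.094, -0.152]), (np.int32(105), [254.0, 224.0], [0.534, -0.126, -0.152])]
t [(np.int32(61), [391.0, 171.0], [0.584, -0.162, -0.152]), (np.int32(64), [380.0, 188.0], [0.535, -0.13, -0.152]), (np.int32(64), [368.0, 194.0], [0.518, -0.097, -0.152]), (np.int32(62), [365.0, 229.0], [0.421, -0.083, -0.152]), (np.int32(65), [408.0, 233.0], [0.409, -0.204, -0.152])]
```

Call:
move_arm(series=[[0,0,-0.08,0,-1],[0,0,-0.18,0,-1],[0,0,-0.28,0,-1],[0,0,-0.36,0,-1],[0,0,-0.41,0,-1],[0,0,-0.42,0,-1],[0,0,-0.42,0,-1]])

```text
time_s: 17.48
tool_pos: [0.5628, 0.3717, 0.0804]
ee_rot: [-0.233, -3.132, 0.002]
wrist_force: [0.2, -0.2, -3.0]
grip_width: 0.0117
```

Call:
move_arm(series=[[0,0,-0.02,0,-1],[0,0,-0.04,0,-1],[0,0,-0.05,0,-1],[0,0,-0.05,0,-1]])

```text
time_s: 17.82
tool_pos: [0.5627, 0.3721, 0.0735]
ee_rot: [-0.232, -3.133, -0.0]
wrist_force: [0.8, -0.0, -2.9]
grip_width: 0.0113
```

Call:
move_arm(series=[[0,0,-0.01,0,-1],[0,0,-0.02,0,-1],[0,0,-0.03,0,-1],[0,0,-0.03,0,-1]])

```text
time_s: 18.15
tool_pos: [0.5627, 0.3721, 0.0688]
ee_rot: [-0.232, -3.133, 0.0]
wrist_force: [-0.1, 0.1, -1.6]
grip_width: 0.0115
```

Call:
move_arm(series=[[0,0,-0.01,0,-1],[0,0,-0.02,0,-1],[0,0,-0.02,0,-1]])

```text
time_s: 18.4
tool_pos: [0.563, 0.3725, 0.0686]
ee_rot: [0.231, 3.132, 0.001]
wrist_force: [-6.9, -1.9, 13.0]
grip_width: 0.0117
```

Call:
move_arm(series=[[0,0,0,0,-0.7],[0,0,0,0,-0.65],[0,0,0,0,-0.6],[0,0,0,0,-0.5],[0,0,0,0,-0.3],[0,0,0,0,-0.3],[0,0,0.2,0,-0.3],[0,0,0.4,0,-0.3],[0,0,0.7,0,-0.3],[0,0,1,0,-0.3],[0,0,1,0,-0.3]])

```text
time_s: 19.32
tool_pos: [0.5658, 0.3739, 0.2248]
ee_rot: [0.23, 3.124, 0.011]
wrist_force: [1.3, 1.4, 2.3]
grip_width: 0.0305
```

Run:
```python
from h import *
a=cam('scene','s11.png'); s=robot.read_state(); print(s['tool_pos'],s['wrist_force'],s['grip_width'])
a0=dict(np.load('pics/s1.npz')); 
# compare with initial scene: bar & tray location
p=proj(a,[[.4759,.383,.086],[.588,.366,.086],[.53,.377,.086]]); print(p.round(1).tolist())
for n,d in(('start',dict(np.load('pics/scene0.npz'))),('now',a)):
    m=np.zeros((400,640),np.uint8); r=(430,190,500,270); m[r[1]:r[3],r[0]:r[2]]=d['pixels'][r[1]:r[3],r[0]:r[2]].max(2)<50
    N,l,st,c=cv2.connectedComponentsWithStats(m); print(n,[(st[i].tolist(),c[i].round(1).tolist()) for i in range(1,N) if st[i,4]>40])
# bystander pixel change
d0=dict(np.load('pics/scene0.npz'))['pixels'].astype(int)
for n,r in dict(jar=(398,262,450,345),mug=(450,132,502,182),mortar=(316,255,370,325)).items():
    print(n,np.abs(d0-a['pixels'])[r[1]:r[3],r[0]:r[2]].mean().round(2))
```

```text
[0.56522224 0.37383233 0.22302249] [0.49612979 0.73856035 1.15430975] 0.030995478563098453
[[474.1, 211.3], [451.1, 246.6], [464.6, 228.1]]
start [([450, 213, 27, 41, 256], [462.9, 233.3])]
now [([450, 213, 28, 42, 288], [463.6, 233.4])]
jar 8.44
mug 48.35
mortar 7.72
```

Call:
move_arm(series=[[-0.095,-0.92,0.1,0.02,0.3],[-0.095,-0.92,0.1,0.02,0.3],[-0.095,-0.92,0.1,0.02,0.3],[-0.095,-0.92,0.1,0.02,0.3]])

```text
time_s: 19.7
tool_pos: [0.5476, 0.2301, 0.2317]
ee_rot: [-0.136, -3.139, 0.0]
wrist_force: [0.8, 0.4, -0.4]
grip_width: 0.0518
```

Call:
move_arm(series=[[-0.095,-0.92,0,0,0.3],[-0.095,-0.92,0,0,0.3],[-0.095,-0.92,0,0,0.3],[-0.095,-0.92,0,0,0.3]])

```text
time_s: 20.03
tool_pos: [0.533, 0.0922, 0.2311]
ee_rot: [-0.137, -3.138, 0.001]
wrist_force: [-0.9, -0.3, -0.9]
grip_width: 0.0567
```

Call:
move_arm(series=[[-0.095,-0.92,0,0,0.3],[-0.095,-0.92,0,0,0.3],[-0.095,-0.92,0,0,0.3],[-0.095,-0.92,0,0,0.3]])

```text
time_s: 20.37
tool_pos: [0.5189, -0.0455, 0.231]
ee_rot: [-0.137, -3.138, 0.001]
wrist_force: [-0.3, 0.2, 0.3]
grip_width: 0.0569
```

Call:
move_arm(series=[[-0.095,-0.92,0,0,0.3],[-0.095,-0.92,0,0,0.3],[-0.095,-0.92,0,0,0.3],[-0.095,-0.92,0,0,0.3]])

```text
time_s: 20.7
tool_pos: [0.5049, -0.1836, 0.2308]
ee_rot: [-0.137, -3.138, 0.001]
wrist_force: [0.8, 1.0, 0.2]
grip_width: 0.0569
```

Call:
move_arm(series=[[-0.095,-0.92,0,0,0.3],[-0.095,-0.92,0,0,0.3],[-0.095,-0.92,0,0,0.3],[-0.095,-0.92,0,0,0.3],[-0.095,-0.92,0,0,0.3]])

```text
time_s: 21.12
tool_pos: [0.4908, -0.321, 0.2301]
ee_rot: [-0.14, -3.137, 0.0]
wrist_force: [0.5, -0.3, 0.0]
grip_width: 0.0573
```

Run:
```python
from h import *
w=cam('wrist','w12.png'); s=robot.read_state(); print(s['time_s'],s['tool_pos'],s['ee_rot'],s['wrist_force'])
print((-w['R'].T@w['t']).round(3),'pred ends',proj(w,[[.611,-.326,.065],[.376,-.308,.065],[.494,-.317,.065]]).round().tolist())
im=w['pixels']; m=(im.max(2)<60).astype(np.uint8); m[225:]=0
N,l,st,c=cv2.connectedComponentsWithStats(m)
for i in range(1,N):
    if st[i,4]>300:
        k=cv2.findContours((l==i).astype(np.uint8),0,1)[0][0]; b=cv2.boxPoints(cv2.minAreaRect(k)); print(st[i].tolist(),b.round().tolist(),ray(w,b,.065)[:,:2].round(3).tolist())
t=dict(np.load('pics/t10.npz'));c=np.zeros((400,640,3),np.uint8);c[:230]=im[:230];cv2.imwrite('pics/c12.png',im)
```

```text
21.1667 [ 0.4910262  -0.31940282  0.23012116] [-1.38956402e-01 -3.13731157e+00 -5.73919861e-04] [-0.5749116   0.7638169  -0.96429868]
[ 0.425 -0.313  0.389] pred ends [[322.0, 287.0], [320.0, 77.0], [321.0, 191.0]]
[583, 28, 57, 195, 5253] [[581.0, 220.0], [593.0, 25.0], [643.0, 28.0], [631.0, 223.0]] [[0.554, -0.023], [0.351, -0.036], [0.357, 0.015], [0.563, 0.037]]
[76, 44, 141, 48, 2700] [[76.0, 52.0], [84.0, 24.0], [223.0, 67.0], [214.0, 95.0]] [[0.33, -0.55], [0.306, -0.535], [0.358, -0.405], [0.383, -0.418]]
[0, 110, 35, 114, 1588] [[-22.0, 117.0], [-0.0, 110.0], [35.0, 217.0], [13.0, 224.0]] [[0.381, -0.674], [0.376, -0.647], [0.495, -0.647], [0.501, -0.677]]
[310, 111, 27, 114, 2709] [[310.0, 111.0], [336.0, 111.0], [336.0, 224.0], [310.0, 224.0]] [[0.408, -0.321], [0.41, -0.294], [0.533, -0.303], [0.531, -0.333]]
[423, 218, 106, 7, 340] [[423.0, 218.0], [528.0, 218.0], [528.0, 224.0], [423.0, 224.0]] [[0.535, -0.204], [0.546, -0.084], [0.553, -0.084], [0.542, -0.204]]
[111, 221, 104, 4, 315] [[111.0, 221.0], [214.0, 221.0], [214.0, 224.0], [111.0, 224.0]] [[0.507, -0.56], [0.518, -0.441], [0.521, -0.442], [0.511, -0.561]]
```

View pics/c12.png

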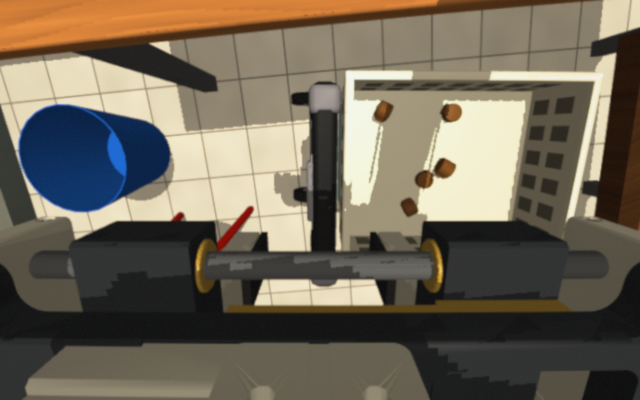

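Call:
move_arm(series=[[0.03,0.02,-0.25,0,0.3],[0.03,0.02,-0.5,0,0.3],[0.03,0.02,-0.75,0,0.3],[0.03,0.02,-0.95,0,0.3],[0.03,0.02,-1,0,0.3],[0.03,0.02,-1,0,0.3]])

```text
time_s: 21.67
tool_pos: [0.4949, -0.3136, 0.079]
ee_rot: [-0.132, -3.134, -0.002]
wrist_force: [0.1, -0.1, 0.7]
grip_width: 0.057
```

Call:
move_arm(series=[[0,0,-0.1,0,0.3],[0,0,-0.2,0,0.3],[0,0,-0.28,0,0.3],[0,0,-0.33,0,0.3],[0,0,-0.33,0,0.3],[0,0,-0.33,0,0.3]])

```text
time_s: 22.17
tool_pos: [0.4972, -0.315, 0.033]
ee_rot: [0.133, 3.137, -0.001]
wrist_force: [0.1, -0.8, 0.4]
grip_width: 0.0568
```

Call:
move_arm(series=[[0,0,0,0,0.1],[0,0,0,0,-0.1],[0,0,0,0,-0.2],[0,0,0,0,-0.3],[0,0,0,0,-0.5],[0,0,0,0,-0.5],[0,0,0,0,-1],[0,0,0,0,-1],[0,0,0,0,-1],[0,0,0,0,-1],[0,0,0,0,-1],[0,0,0,0,-1],[0,0,0,0,-1],[0,0,0,0,-1]], squeeze=45)

```text
time_s: 23.33
tool_pos: [0.4966, -0.3153, 0.0323]
ee_rot: [0.134, 3.138, -0.001]
wrist_force: [-0.5, -1.1, 5.4]
grip_width: 0.0278
```

Call:
move_arm(series=[[0,0,0.03,0,-1],[0,0,0.07,0,-1],[0,0,0.12,0,-1],[0,0,0.17,0,-1],[0,0,0.22,0,-1],[0,0,0.26,0,-1]])

```text
time_s: 23.83
tool_pos: [0.4965, -0.3153, 0.07]
ee_rot: [0.135, 3.138, -0.0]
wrist_force: [3.9, -6.3, -12.2]
grip_width: 0.0275
```

Call:
move_arm(series=[[0,0,0.06,0,-1],[0,0,0.13,0,-1],[0,0,0.2,0,-1],[0,0,0.27,0,-1],[0,0,0.34,0,-1],[0,0,0.41,0,-1],[0,0,0.48,0,-1],[0,0,0.55,0,-1],[0,0,0.62,0,-1],[0,0,0.69,0,-1],[0,0,0.76,0,-1],[0,0,0.83,0,-1],[0,0,0.9,0,-1]])

```text
time_s: 24.92
tool_pos: [0.4965, -0.3152, 0.2045]
ee_rot: [0.135, 3.139, 0.0]
wrist_force: [6.1, -6.5, -12.3]
grip_width: 0.028
```

Call:
move_arm(series=[[0,0,0.06,0,-1],[0,0,0.12,0,-1],[0,0,0.18,0,-1],[0,0,0.24,0,-1],[0,0,0.3,0,-1],[0,0,0.35,0,-1],[0,0,0.39,0,-1],[0,0,0.42,0,-1],[0,0,0.43,0,-1],[0,0,0.43,0,-1]])

```text
time_s: 25.75
tool_pos: [0.4965, -0.3152, 0.2693]
ee_rot: [0.135, 3.139, -0.0]
wrist_force: [4.0, -5.0, -6.3]
grip_width: 0.0282
```

Call:
move_arm(series=[[0,0,0.01,0,-1],[0,0,0.02,0,-1],[0,0,0.02,0,-1],[0,0,0.02,0,-1]])

```text
time_s: 26.08
tool_pos: [0.4965, -0.3152, 0.2718]
ee_rot: [-0.135, -3.139, 0.0]
wrist_force: [4.0, -5.7, -8.0]
grip_width: 0.0281
```

Call:
move_arm(series=[[0,0,0.01,0,-1],[0,0,0.01,0,-1],[0,0,0.01,0,-1]])

```text
time_s: 26.33
tool_pos: [0.4965, -0.3152, 0.2724]
ee_rot: [-0.135, -3.138, -0.001]
wrist_force: [5.6, -7.9, -13.1]
grip_width: 0.028
```

Call:
move_arm(series=[[0,0,0.01,0,-1],[0,0,0.01,0,-1],[0,0,0.01,0,-1]])

```text
time_s: 26.58
tool_pos: [0.4964, -0.3152, 0.2725]
ee_rot: [-0.135, -3.137, -0.002]
wrist_force: [8.8, -10.6, -20.6]
grip_width: 0.0282
```

Run:
```python
from h import *
t=cam('top','t13.png'); a=cam('scene','s13.png')
h=cv2.cvtColor(t['pixels'],40); b=cv2.inRange(h,(5,100,40),(17,255,230)); k=np.zeros_like(b);k[135:250,310:450]=b[135:250,310:450]
N,l,st,cc=cv2.connectedComponentsWithStats(k); print('chunks',[(st[i,4],ray(t,[cc[i]],-.152)[0].round(3).tolist()) for i in range(1,N) if st[i,4]>20])
for n,d0,d,rs in(('scene',dict(np.load('pics/scene0.npz')),a,dict(jar=(398,262,450,345),mug=(450,132,502,182),mortar=(316,255,370,325))),('top',dict(np.load('pics/top0.npz')),t,dict(jar=(158,58,195,105),mug=(160,285,208,325),mortar=(224,60,266,100),tray=(165,145,270,222)))):
    for m,r in rs.items(): print(n,m,np.abs(d0['pixels'].astype(int)-d['pixels'])[r[1]:r[3],r[0]:r[2]].mean().round(2))
s=robot.read_state(); print(s['time_s'],s['tool_pos'],s['wrist_force'],s['grip_width'])
```

```text
chunks [(np.int32(67), [0.585, -0.162, -0.152]), (np.int32(68), [0.535, -0.131, -0.152]), (np.int32(66), [0.518, -0.097, -0.152]), (np.int32(62), [0.421, -0.084, -0.152]), (np.int32(65), [0.409, -0.204, -0.152])]
scene jar 2.91
scene mug 1.91
scene mortar 2.0
top jar 13.65
top mug 17.12
top mortar 16.46
top tray 25.36
26.6833 [ 0.49641936 -0.31519365  0.27245397] [  7.53892313 -10.29574174 -20.49930488] 0.02811213145854219
```

```bash
python3 -c "
from rig import robot
print(robot.finish_job())"
```

```text
the job is handed in; nothing more can be done
None
```

The job is handed in. The end state is as asked, but I dropped the tray into the basket during the pour and had to retrieve it.

- **Pouring:** The moves allow no tilt, so I let the tray sag mouth-down in the jaws by opening them slowly over the basket. At about 23 mm opening the bar slipped out. The tray fell upright into the basket along with the chunks.
- **Recovery:** I re-gripped the bar off-centre and lifted the tray out. The weight on the wrist, about 2.6 N, showed it was empty. I set it back on the counter; the grip bar is within about 1 pixel of its starting place in the scene picture.
- **Handle:** I pinched the bar and paddle to 28 mm, which is paddle fully in, and drew the handle straight up 0.240 m. The arm then stopped rising and the pull went from 13 to 20 N, so it is at the top stop. The arm still holds the bar with a 45 N squeeze. The clock read 26.7 s, and no reading I took came near the wrist limit.

**Last checks:**
- The top view shows five chunks inside the basket.
- The scene view shows the jar, mug and mortar where they started.
- The top view's plain picture difference was larger around the jar, mug, mortar and tray. I put that down to shadow or lighting and did not look into it.

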